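# Hang the wire slicing frame on the sloping stand and bolt it

## Robot

A 6-joint arm with a two-finger parallel gripper is mounted at the origin on a cart in front of the work surface, level with it; the furniture and walls round the work are solid. World frame = base frame: x ahead of the robot, y to its left, z up, the work surface at z = 0. Lengths are in m, angles in degrees, forces in N, time in s.
With the tool pointing down it reaches from about 0.4 to 0.825 m from the base axis. Payload 7 kg.
Tool frame: the origin (TCP) lies midway between the tips of the shut fingers; the grasp point (between the pads) lies 19 mm behind it; y points along the fingers, z is the direction in which the jaws open and shut, and the axes are right-handed (so a half turn about y gives the same grasp; the last joint's range is limited). The gripper opens to 88 mm and grips with 3 to 60 N. Pads are 19 mm wide; open, the fingers measure 130 mm over their backs; the gripper's body (78 mm by 193 mm) begins 47 mm behind the grasp point.
Start: joints at [-50.128, 20.546, 0.682, 0, -70.136, -16.507], TCP at [0.268, -0.62, 0.227] pointing down, gripper open.
Joint ranges: [-176.03, 176.03], [-82.01, 121.73], [-58.28, 71.71], [-173.87, 95.51], [-174.79, -0.11], [-173.66, 173.66]. Speed limits (degrees/s): [136.94, 136.94, 172.46, 180, 180, 180].

## Interface

Orientations are given as [roll, pitch, yaw] about the fixed x, y, z axes, in that order (R = Rz(yaw) Ry(pitch) Rx(roll)).
In Python, from plant import ctrl gives the robot as it stands.
- The arm moves only by the tool step_arm, never from a script. Its argument "rows" is a list that holds one entry, the list of rows, each a list of 7 numbers: the gripper command: -1 is shut, 1 is fully open, values between are in proportion, then the shift along the world's x, y, z in cm, then the turn, a rotation vector about the world's x, y, z in degrees. In form: [[[fingers, tx, ty, tz, rx, ry, rz], ...]]. A call has 1 to 12 rows; each row shifts and turns the commanded pose from where the row before left it; what a row does not reach is not made up. A row lasts 1/8 s, in which the tool goes at most 62.5 mm and 10.7 degrees, less where a joint would pass 70% of its speed; a pose out of reach is approached as far as the arm can. A call is refused whole if a number of a shift passes 6.25 or a number of a turn 10.7, either way. A call with a gripper value outside its range is refused whole. The fingers move at their own pace and stop on an object; the grip force is fixed at half the most. Time passes only in rows, so rows that do not move let the fingers close. It gives the time, the measured TCP pose, the force and the opening at its end, in the units of the state.
- ctrl.get_obs(): the state, without advancing time (a new reading comes with each control period).
- ctrl.snapshot(name): name is "scene" or "side" or "wrist"; returns the picture (384x512x3 uint8, blue, green, red); there is no depth.
- ctrl.camera_params(name): a dict with "vertical_fov" (degrees; the focal length in pixels is half the picture's height over the tangent of half this angle, whatever the lens; pixels are square), "cx", "cy" (the principal point, pixels), "k1" (the pictures are not rectified: a ray, as slopes to the right and down, at radius r is drawn at 1 + k1 r^2 times it, then the intrinsics apply), "rvec" (rotation vector, rad) and "tvec" (3), from world to camera coordinates, as OpenCV has them. Camera axes: x right, y down, z forward; pixel columns grow to the right and rows downward; lengths in m; the calibration is good to about 2 mm. A picture is of the moment at which its call begins: read the wrist's pose just before it. camera_params takes no time and is no camera call; for the wrist camera it gives the pose at the moment of the call.
- ctrl.close_job(): hands the job in, once; it reports no verdict.
The state is a dict: "clock": time; "joint_pos": joint angles; "qvel": joint speeds; "tau": joint torques, N m; "tool_pos": TCP position; "orientation": TCP orientation; "force": force on the tool from outside, world axes, zero at the start; "moment": the same for the moment, N m; "opening": finger opening in m.
Only numpy, scipy, OpenCV 4.12 (cv2) and the standard library are available. Lean on these libraries where they do the work, as an engineer would, in place of code of your own. Each camera call takes 0.05 s, during which the arm holds its last target. There are 200 camera calls.

## Task

Get the slicing stand ready: draw its slide bolt fully back, hang the wire frame on the stand's two pins so that it lies flat on the sloping deck, then slide the bolt fully home over the frame's edge and let go. Either way round will do for the frame; leave the timer and the red bowl where they stand.

Things in the scene. Friction and masses are not known exactly. Their poses are not given: they have to be found in the camera images.
- frame: Loose flat steel frame, 110 (x) x 180 (y) x 8 mm (z), 0.25 to 0.5 kg, on the table, handle up. Two windows with thin wires; two through holes, 17 mm in diameter, on its y axis at y = +75 and -75 mm. Origin: centre of the underside. The same when turned half round about z.
- frame_handle (a point): Middle of the frame's raised black handle bar, 50 mm over the frame's underside. The bar lies along the frame's y, 14 mm wide (x), 110 mm long, from z = 40 to 60 mm, on two 12 mm square posts at y = +45 and -45 mm; between them the space beneath is open.
- deck: Fixed steel deck of the slicing stand, tipped 30 degrees, low front edge towards the robot. Origin: on its surface midway between the pins, 90 mm over the table. z: out of the deck; x: up the slope; y: from pin to pin. Spans x = -140 to 70, y = -115 to 115 mm. A hung frame lies flat on it, origin on origin (may sag 2.5 mm down the slope).
- pin_left (a point): Foot, on the deck's surface, of the steel pin at deck y = +75 mm, x = 0. Both pins stand along the deck's z (so lean 30 degrees from vertical), 12 mm in diameter, 30 mm tall, tapering over the top 12 mm to a 5 mm tip.
- pin_right (a point): The same for the equal pin at deck y = -75 mm, x = 0.
- bolt (a joint): Slide bolt at the deck's low front: 0 = drawn back (down the slope), 0.030 m = home (up the slope, deck +x); starts at 0.020 to 0.030, where it blocks the frame's seat. Its 20 mm wide tongue lies 11.5 to 17.5 mm over the deck, tip at deck x = -67 mm drawn back, -37 mm home; a hung frame's edge is at -55 mm. Stays where left; takes about 3 N.
- bolt_knob (a point): Point to grip on the bolt's upright dark round knob, 14 mm in diameter, on its axis, 46 mm over the deck, at deck x = -105 mm + joint value, y = 0. The knob stands along the deck's z, its top 60 mm over the deck; the bolt's guides beside it are 21 mm high.
- timer: Round kitchen timer, 68 mm wide, 36 mm high, a bystander; origin at its underside
- red_bowl: Red lacquer bowl, about 150 mm wide, 60 mm high, a bystander; origin at its underside

How it is judged (in metres and radians):
On the way, in this order (a step that is already met when the one before it is completed fails the run):
1. the bolt is drawn back to within 6 mm of its stop (value of joint bolt below 0.006 m), for 0.1 s.
2. the frame hangs on both pins, flat on the deck, with the bolt still back (x of frame in the frame of deck between -0.006 and 0.006 m and y of frame in the frame of deck between -0.006 and 0.006 m and z of frame in the frame of deck between -0.004 and 0.004 m and angle between the z axis of frame and the z axis of deck, either way round below 0.06 rad and angle between the y axis of frame and the y axis of deck, either way round below 0.08 rad and value of joint bolt below 0.01 m), for 0.2 s.
3. the bolt is home over the frame's edge (x of frame in the frame of deck between -0.006 and 0.006 m and y of frame in the frame of deck between -0.006 and 0.006 m and z of frame in the frame of deck between -0.004 and 0.004 m and angle between the z axis of frame and the z axis of deck, either way round below 0.06 rad and angle between the y axis of frame and the y axis of deck, either way round below 0.08 rad and value of joint bolt above 0.025 m), for 0.2 s.
At the end, for the whole second after the job is handed in: The frame lies flat on the deck on both pins (origin within 6 mm of the deck's origin along x and y, underside within 4 mm of the surface, level with it within 0.06 rad, hole line within 0.08 rad), at rest, and the bolt is home (joint over 0.025 m) (all of step 3 and linear speed of frame below 0.02 m/s); the robot touches nothing.
It fails at once if the timer is shoved more than 40 mm from its place (distance of timer from where it was at the start of the episode above 0.04 m).
It fails at once if the red bowl is shoved more than 40 mm from its place (distance of red_bowl from where it was at the start of the episode above 0.04 m).
It also fails if it takes over 64 s, if anything falls off the work surface, if the arm or the gripper's body presses on something with over 40 N, if the wrist force passes 120 N, or if a joint passes its speed limit or range.

## Working session

There is one attempt and no reset: what is moved stays moved. The work goes in short steps, Python scripts to look and compute and a tool call to move; the robot and the scene stay as the last step left them, time stands still between calls to the robot, and variables do not carry over. Pictures are saved under pics/ and viewed, about 8 in all and at most 12, crops included, and the job is handed in when it is done.

Besides the shell and the picture viewer there is one more tool, called after "Call:" in YAML: its name, and indented under it one key for each argument. step_arm: Moves the arm, as the interface text tells. Its arguments: {"type":"object","properties":{"rows":{"type":"array"}},"required":["rows"]}

```bash
ls; mkdir -p pics
cat > h.py <<'E'
import numpy as np, cv2
from scipy.spatial.transform import Rotation as R
from plant import ctrl
def cam(n):
    p=ctrl.camera_params(n); f=192/np.tan(np.radians(p["vertical_fov"])/2)
    return f,p["cx"],p["cy"],p["k1"],cv2.Rodrigues(np.array(p["rvec"],float))[0],np.array(p["tvec"],float).ravel()
def proj(c,P):
    f,cx,cy,k,Rm,t=c; q=np.atleast_2d(P)@Rm.T+t; s=q[:,:2]/q[:,2:]; r2=(s**2).sum(1,keepdims=True)
    return s*(1+k*r2)*f+[cx,cy]
def ray(c,uv):
    f,cx,cy,k,Rm,t=c; d=(np.array(uv,float)-[cx,cy])/f; s=d.copy()
    for _ in range(20): s=d/(1+k*(s@s))
    return -Rm.T@t, Rm.T@np.array([s[0],s[1],1])
def onz(c,uv,z):
    o,d=ray(c,uv); return o+d*(z-o[2])/d[2]
E
python3 - <<'E'
from h import *
print(ctrl.get_obs())
a=ctrl.snapshot("scene");b=ctrl.snapshot("side")
cv2.imwrite("pics/scene0.png",a);cv2.imwrite("pics/side0.png",b)
for n in("scene","side","wrist"):
    c=cam(n);print(n,c[:4],-c[4].T@c[5],c[4][2])
E
```

```text
pics
{'clock': 0.0, 'joint_pos': array([-5.01290830e+01,  2.05919581e+01,  6.32764403e-01, -2.11084295e-02,
       -7.01357272e+01, -1.65071132e+01]), 'qvel': array([ 0.03561795,  0.02558747, -0.04131958, -0.02323028, -0.07033986,
       -0.02807819]), 'tau': array([-1.67032135e-04, -5.82702613e+01,  2.93050861e+01,  6.99724317e+00,
        6.79077086e-03, -1.48189620e-04]), 'tool_pos': array([ 0.26746482, -0.61920204,  0.22560601]), 'orientation': array([-8.99033527e+01,  7.94780134e-03,  2.33566216e+01]), 'force': array([ 0.92405013,  1.18492163, -0.47999307]), 'moment': array([ 0.0074082 ,  0.04005364, -0.01527572]), 'opening': 0.08756411715738761}
scene (np.float64(357.1555653020573), 253.6513933350886, 191.6287507452892, -0.09198072584822362) [0.03182536 0.65046296 0.77069445] [ 0.50305765 -0.60830983 -0.61391543]
side (np.float64(373.420811171382), 256.15160039913053, 195.0364314107683, -0.08392729337692786) [0.40192699 1.05732458 0.53680466] [ 0.14800694 -0.9085356  -0.39071346]
wrist (np.float64(336.46041790074065), 260.4567617984311, 189.24015136537722, -0.04351636326214785) [ 0.1961974  -0.64933147  0.38396868] [ 0.26167388  0.11276438 -0.95854628]
```

View pics/scene0.png

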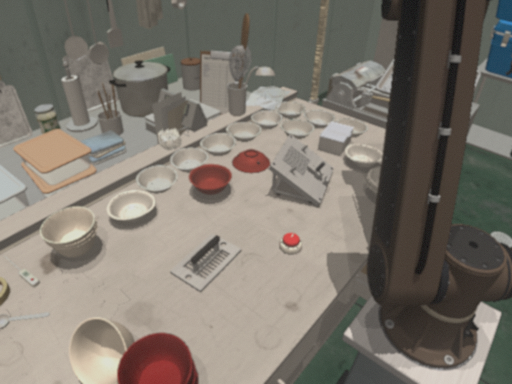

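View pics/side0.png

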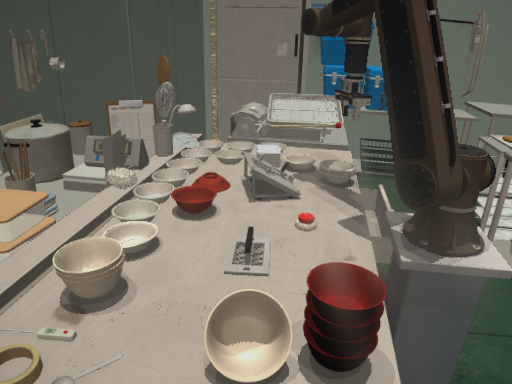

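The scene view shows the frame at about (207,262), the stand at (303,175), the timer at (290,242) and the red bowl at (210,180). In the side view the frame is at (248,258) and the stand at (270,178). I'll enlarge these.

Run:
```python
import cv2,numpy as np
a=cv2.imread("pics/scene0.png");b=cv2.imread("pics/side0.png")
def cr(i,x,y,w=80,h=60): return cv2.resize(i[y:y+h,x:x+w],(400,300),interpolation=cv2.INTER_CUBIC)
# scale 5
im=np.vstack([np.hstack([cr(a,262,140,80,70) if 0 else cr(a,262,144),cr(b,232,144)]),np.hstack([cr(a,167,231),cr(b,210,222)])])
cv2.imwrite("pics/crop0.png",im)
```

```text
(no output)
```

View pics/crop0.png

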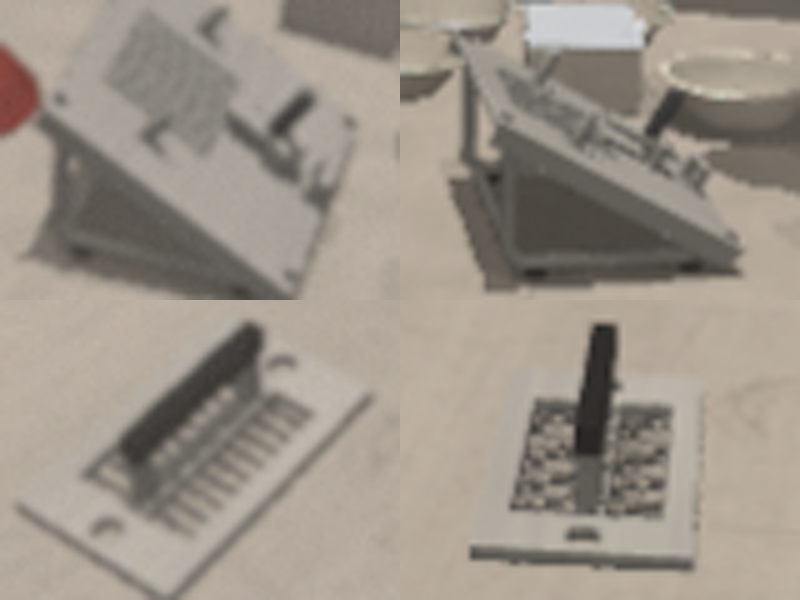

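The crops show, on the scene side, pin_left at about (155,135) and pin_right at (212,20), the knob from (280,130) to (300,98), and clear deck corners. Frame corners and holes are readable as well. I'll fit the poses now.

```bash
cat > fit.py <<'E'
from h import *
from scipy.optimize import least_squares
def un(p,o,off): return (np.array(p,float)-off+.5)/5-.5+o
def T_deck(v): return R.from_euler('z',v[2]).as_matrix()@R.from_euler('y',-30,degrees=True).as_matrix(), np.array([v[0],v[1],.09])
def T_frame(v): return R.from_euler('z',v[2]).as_matrix(), np.array([v[0],v[1],0])
def fit(T,obs,v0):
    def res(v):
        A,t=T(v[:3]); out=[]
        for c,P,uv in obs:
            P=np.array([q(v) if callable(q) else q for q in P])
            out.append(proj(c,A@P+t)[0]-uv)
        return np.concatenate(out)
    s=least_squares(res,v0,loss='soft_l1'); return s.x,res(s.x).reshape(-1,2)
E
python3 - <<'E'
from fit import *
S=cam("scene");D=cam("side")
so,do,fo,go=[262,144],[232,144],[167,231],[210,222]
z=np.array
m=1e-3
k=lambda v:-.105+v[3]
deck=[(S,[-.14,.115,0],un((297,290),so,z([0,0]))),(S,[-.14,-.115,0],un((356,120),so,z([0,0]))),
(S,[.07,.115,0],un((42,105),so,z([0,0]))),(S,[k,0,.06],un((303,95),so,z([0,0]))),
(S,[0,.075,0],un((155,145),so,z([0,0]))),
(S,[0,-.075,.0],un((205,33),so,z([0,0]))),
(D,[-.14,.115,0],un((742,246),do,z([400,0]))),(D,[.07,.115,0],un((500,118),do,z([400,0]))),(D,[.07,-.115,0],un((457,38),do,z([400,0]))),
(D,[k,0,.06],un((672,94),do,z([400,0])))]
v,r=fit(T_deck,deck,[.6,-.1,0,.025]);print("deck",v,np.degrees(v[2]));print(r.round(1).tolist())
o3=z([0,300]);o4=z([400,300])
fr=[(S,[0,.075,.008],un((107,525),fo,o3)),(S,[0,-.075,.008],un((281,362),fo,o3)),
(S,[-.055,.09,.008],un((165,596),fo,o3)),(S,[.055,.09,.008],un((17,503),fo,o3)),(S,[-.055,-.09,.008],un((373,395),fo,o3)),
(D,[0,.075,.008],un((583,534),go,o4)),(D,[.055,.09,.008],un((471,546),go,o4)),(D,[-.055,.09,.008],un((693,558),go,o4)),(D,[-.055,-.09,.008],un((705,382),go,o4)),
(D,[0,.055,.06],un((592,373),go,o4)),(S,[0,.055,.06],un((132,432),fo,o3)),(S,[0,-.055,.06],un((255,325),fo,o3))]
v,r=fit(T_frame,fr,[.5,.3,0]);print("frame",v,np.degrees(v[2]));print(r.round(1).tolist())
for n,uv in(("timer",(290,246)),("bowl",(210,180))): print(n,onz(S,uv,.01 if n=="timer" else .03))
E
```

```text
deck [ 0.5951642  -0.26287293  0.34391932  0.03365013] 19.705125346939823
[[-0.5, 1.5], [0.7, -0.3], [0.3, 0.2], [0.5, -0.7], [-2.0, -1.3], [-0.7, -0.2], [1.0, 0.6], [0.2, 0.3], [-0.5, -2.3], [0.5, -1.4]]
frame [0.55438028 0.21721154 0.10343338] 5.92629591824831
[[0.3, 0.8], [0.4, 0.5], [0.5, 0.3], [-0.5, -0.8], [0.2, -1.1], [0.2, -0.0], [-0.3, -0.3], [0.1, -0.1], [0.1, -1.1], [-0.6, 9.9], [-1.4, 1.8], [0.6, -0.9]]
timer [0.40847561 0.02168428 0.01      ]
bowl [ 0.79580805 -0.03090761  0.03      ]
```

```bash
cat >> h.py <<'E'
def tool():
    o=ctrl.get_obs(); return np.array(o["tool_pos"]),R.from_euler('xyz',o["orientation"],degrees=True)
def deckT(x,y,yaw): return R.from_euler('z',yaw,degrees=True)*R.from_euler('y',-30,degrees=True),np.array([x,y,.09])
Q0=R.from_euler('x',-90,degrees=True)            # tool in deck axes, jaws along deck y
Q90=R.from_euler('z',90,degrees=True)*Q0          # jaws along deck x
def plan(p,Rt):
    p0,R0=tool(); d=(p-p0)*100; r=np.degrees((Rt*R0.inv()).as_rotvec())
    n=int(np.ceil(max(np.abs(d).max()/6,np.linalg.norm(r)/10,1)))
    print("total cm",d.round(2),"deg",r.round(2),"rows>=",n,"per row",(d/n).round(2),(r/n).round(2))
E
python3 - <<'E'
from h import *
A,t=deckT(.595,-.263,19.7)
plan(t+A.apply([-.08,0,.15]),A*Q0)
E
```

```text
total cm [19.16 30.76 -4.58] deg [ 10.94 -27.95  -3.6 ] rows>= 6 per row [ 3.19  5.13 -0.76] [ 1.82 -4.66 -0.6 ]
```

Call:
step_arm:
  rows:
    - [[1, 2.4, 3.85, -0.57, 1.37, -3.49, -0.45], [1, 2.4, 3.85, -0.57, 1.37, -3.49, -0.45], [1, 2.4, 3.85, -0.57, 1.37, -3.49, -0.45], [1, 2.4, 3.85, -0.57, 1.37, -3.49, -0.45], [1, 2.4, 3.85, -0.57, 1.37, -3.49, -0.45], [1, 2.4, 3.85, -0.57, 1.37, -3.49, -0.45], [1, 2.4, 3.85, -0.57, 1.37, -3.49, -0.45], [1, 2.4, 3.85, -0.57, 1.37, -3.49, -0.45], [1, 0, 0, 0, 0, 0, 0], [1, 0, 0, 0, 0, 0, 0]]

```text
clock: 1.35
tool_pos: [0.4596, -0.312, 0.1811]
orientation: [-90.1, -29.9, 19.7]
force: [0.5, 0.5, -0.1]
opening: 0.0877
```

Run:
```python
from h import *
import pickle
pickle.dump(cam("wrist"),open("w1.pkl","wb"))
a=ctrl.snapshot("wrist");print(tool()[0],ctrl.get_obs()["orientation"])
cv2.imwrite("pics/w1.png",cv2.resize(a,(768,576),interpolation=cv2.INTER_CUBIC))
```

```text
[ 0.45964755 -0.31229797  0.1811422 ] [-90.09387902 -29.95378636  19.72349672]
```

View pics/w1.png

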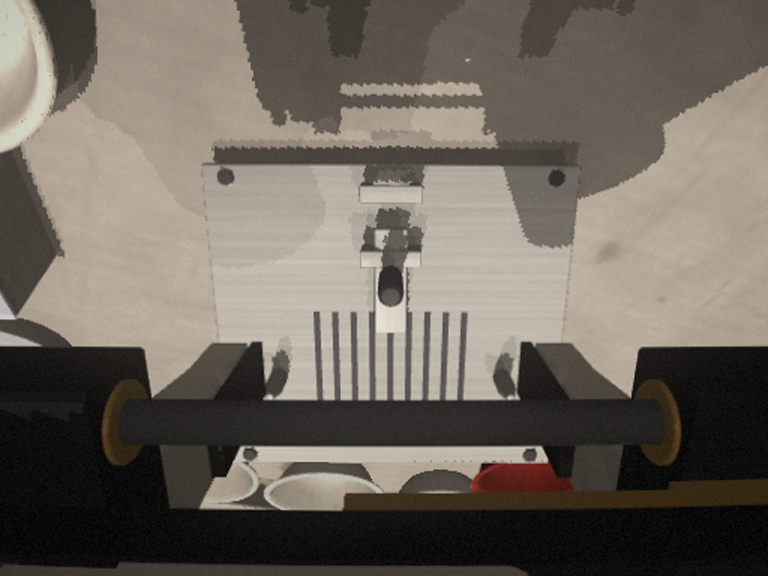

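The low deck edge is at the top of the wrist picture, with corners (203,164) and (579,164) and back corners near (236,462) and (547,462). The knob top is at (391,297), the tongue tip at (391,332), and the pin feet are near (285,352) and (499,352). Refitting with these.

Run:
```python
from fit import *
import pickle
W=pickle.load(open("w1.pkl","rb"))
u=lambda a,b:(np.array([a,b])+.5)/1.5-.5
k=lambda v:-.105+v[3]; tp=lambda v:-.067+v[3]
o=[(W,[-.14,-.115,0],u(203,164)),(W,[-.14,.115,0],u(579,164)),(W,[.07,.115,0],u(547,462)),(W,[.07,-.115,0],u(236,462)),
(W,[k,0,.06],u(391,297)),(W,[tp,0,.0175],u(391,332))]
v,r=fit(T_deck,o,[.595,-.263,.344,.025]);print(v,np.degrees(v[2]));print(r.round(1).tolist())
A,t=T_deck(v[:3])
for P in([0,-.075,0],[0,-.075,.03],[0,.075,0],[0,.075,.03],[-.105+v[3],0,.06],[-.105+v[3],0,.0]): print(P,proj(W,A@np.array(P)+t)*1.5)
A,t=deckT(v[0],v[1],np.degrees(v[2]))
print(A.inv().apply(tool()[0]-t))
plan(t+A.apply([-.105+v[3],0,.10]),A*Q0)
plan(t+A.apply([-.105+v[3],0,.027]),A*Q0)
```

```text
[ 0.5952877  -0.26286596  0.34558319  0.02892081] 19.80045817920371
[[-1.6, 0.4], [2.1, 0.3], [2.3, 0.7], [-2.4, 0.4], [-0.1, -0.6], [0.1, 0.8]]
[0, -0.075, 0] [[280.57530731 375.21472809]]
[0, -0.075, 0.03] [[270.42484812 397.18555828]]
[0, 0.075, 0] [[501.54246302 375.46858894]]
[0, 0.075, 0.03] [[511.43399605 397.50029707]]
[np.float64(-0.07607919407573087), 0, 0.06] [[390.57316891 295.82754194]]
[np.float64(-0.07607919407573087), 0, 0.0] [[390.93180149 266.75253688]]
[-0.07945327 -0.00056202  0.15111431]
total cm [ 2.66  1.02 -4.26] deg [ 0.09 -0.02  0.12] rows>= 1 per row [ 2.66  1.02 -4.26] [ 0.09 -0.02  0.12]
total cm [  6.09   2.25 -10.58] deg [ 0.09 -0.02  0.12] rows>= 2 per row [ 3.05  1.13 -5.29] [ 0.05 -0.01  0.06]
```

Call:
step_arm:
  rows:
    - [[1, 1.0, 0.38, -1.76, 0, 0, 0], [1, 1.0, 0.38, -1.76, 0, 0, 0], [1, 1.0, 0.38, -1.76, 0, 0, 0], [1, 1.0, 0.38, -1.76, 0, 0, 0], [1, 1.0, 0.38, -1.76, 0, 0, 0], [1, 1.0, 0.38, -1.76, 0, 0, 0], [1, 0, 0, 0, 0, 0, 0], [-1, 0, 0, 0, 0, 0, 0], [-1, 0, 0, 0, 0, 0, 0], [-1, 0, 0, 0, 0, 0, 0], [-1, 0, 0, 0, 0, 0, 0], [-1, 0, 0, 0, 0, 0, 0]]

```text
clock: 2.9
tool_pos: [0.5197, -0.2889, 0.0756]
orientation: [-90.1, -30.0, 19.7]
force: [-0.0, -0.4, 0.6]
opening: 0.0433
```

Call:
step_arm:
  rows:
    - [[-1, 0, 0, 0, 0, 0, 0], [-1, 0, 0, 0, 0, 0, 0], [-1, 0, 0, 0, 0, 0, 0], [-1, 0, 0, 0, 0, 0, 0], [-1, 0, 0, 0, 0, 0, 0], [-1, 0, 0, 0, 0, 0, 0]]

```text
clock: 3.65
tool_pos: [0.5206, -0.2907, 0.0756]
orientation: [-90.3, -30.0, 19.7]
force: [4.3, -6.3, -4.2]
opening: 0.0128
```

Call:
step_arm:
  rows:
    - [[-1, -0.41, -0.15, -0.25, 0, 0, 0], [-1, -0.41, -0.15, -0.25, 0, 0, 0], [-1, -0.41, -0.15, -0.25, 0, 0, 0], [-1, -0.41, -0.15, -0.25, 0, 0, 0], [-1, -0.41, -0.15, -0.25, 0, 0, 0], [-1, -0.41, -0.15, -0.25, 0, 0, 0], [-1, 0, 0, 0, 0, 0, 0], [-1, 0, 0, 0, 0, 0, 0]]

```text
clock: 4.65
tool_pos: [0.4964, -0.2992, 0.0608]
orientation: [-90.2, -30.1, 19.7]
force: [4.8, -3.2, -2.4]
opening: 0.0133
```

Call:
step_arm:
  rows:
    - [[-1, -0.16, -0.06, -0.1, 0, 0, 0], [-1, -0.16, -0.06, -0.1, 0, 0, 0], [-1, 0, 0, 0, 0, 0, 0]]

```text
clock: 5.03
tool_pos: [0.4963, -0.2994, 0.0607]
orientation: [-90.3, -30.3, 19.8]
force: [14.5, 4.5, 2.1]
opening: 0.0131
```

Call:
step_arm:
  rows:
    - [[0, 0, 0, 0, 0, 0, 0], [0, 0, 0, 0, 0, 0, 0], [0, 0, 0, 0, 0, 0, 0], [0, -0.7, -0.25, 1.3, 0, 0, 0], [0, -0.7, -0.25, 1.3, 0, 0, 0], [1, -0.7, -0.25, 1.3, 0, 0, 0], [1, -0.7, -0.25, 1.3, 0, 0, 0], [1, -0.7, -0.25, 1.3, 0, 0, 0], [1, -0.7, -0.25, 1.3, 0, 0, 0], [1, -0.7, -0.25, 1.3, 0, 0, 0], [1, -0.7, -0.25, 1.3, 0, 0, 0], [1, 0, 0, 0, 0, 0, 0]]

```text
clock: 6.52
tool_pos: [0.4359, -0.3197, 0.1637]
orientation: [-90.2, -30.0, 19.7]
force: [0.6, 0.3, -0.9]
opening: 0.0877
```

Run:
```python
from h import *
import pickle
pickle.dump(cam("wrist"),open("w2.pkl","wb"))
a=ctrl.snapshot("wrist");print(tool()[0],ctrl.get_obs()["orientation"])
cv2.imwrite("pics/w2raw.png",a)
cv2.imwrite("pics/w2.png",cv2.resize(a[80:330,120:400],(784,700)[:2],interpolation=cv2.INTER_CUBIC)[:600])
```

```text
[ 0.43588474 -0.31925214  0.16284411] [-90.09781155 -30.02596326  19.6890565 ]
```

View pics/w2.png

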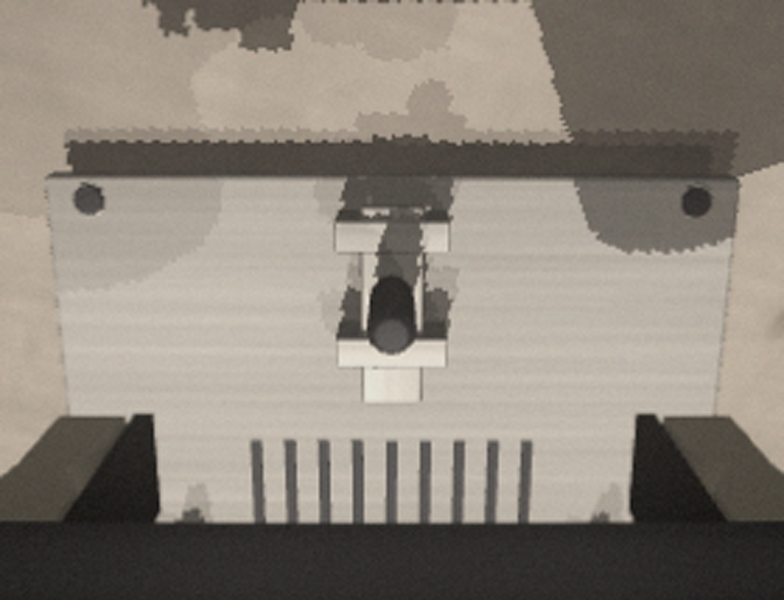

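The bolt is drawn back. Knob top is at crop (392,336), tongue tip at (392,402), front corners at (48,178) and (738,180). Refitting the deck with bolt = 0.

Run:
```python
from fit import *
import pickle
W=pickle.load(open("w2.pkl","rb")); W1=pickle.load(open("w1.pkl","rb"))
u=lambda a,b:(np.array([a,b])+.5)/2.8-.5+[120,80]
u1=lambda a,b:(np.array([a,b])+.5)/1.5-.5
o=[(W,[-.14,-.115,0],u(48,178)),(W,[-.14,.115,0],u(738,180)),
(W,[-.105,0,.06],u(392,336)),(W,[-.067,0,.0175],u(392,402))]
v,r=fit(T_deck,o,[.595,-.263,.344]);print(v,np.degrees(v[2]));print(r.round(1).tolist())
o+=[(W1,[.07,.115,0],u1(547,462)),(W1,[.07,-.115,0],u1(236,462)),(W1,[-.14,-.115,0],u1(203,164)),(W1,[-.14,.115,0],u1(579,164))]
v,r=fit(T_deck,o,[.595,-.263,.344]);print(v,np.degrees(v[2]));print(r.round(1).tolist())
# frame view pose: yaw 5.93+90 ; above handle
Ft=R.from_euler('z',5.93,degrees=True)
plan(np.array([.554,.217,.16]),Ft*Q90)
```

```text
[ 0.59592393 -0.26312553  0.34159547] 19.571979002514738
[[-1.5, -0.3], [1.7, -0.2], [-0.1, 0.5], [0.1, 1.2]]
[ 0.59562553 -0.26298508  0.34398266] 19.708754713913233
[[-1.5, -0.2], [1.8, -0.6], [-0.2, 0.3], [0.2, 1.1], [1.9, 0.9], [-2.7, 0.4], [-1.6, 0.4], [1.9, 0.7]]
total cm [11.81 53.63 -0.28] deg [-27.29  17.3   74.41] rows>= 9 per row [ 1.31  5.96 -0.03] [-3.03  1.92  8.27]
```

Call:
step_arm:
  rows:
    - [[1, 1.18, 5.36, 0.3, -2.73, 1.73, 7.44], [1, 1.18, 5.36, 0.3, -2.73, 1.73, 7.44], [1, 1.18, 5.36, 0.3, -2.73, 1.73, 7.44], [1, 1.18, 5.36, 0.3, -2.73, 1.73, 7.44], [1, 1.18, 5.36, 0.3, -2.73, 1.73, 7.44], [1, 1.18, 5.36, 0.3, -2.73, 1.73, 7.44], [1, 1.18, 5.36, 0.3, -2.73, 1.73, 7.44], [1, 1.18, 5.36, 0.3, -2.73, 1.73, 7.44], [1, 1.18, 5.36, 0.3, -2.73, 1.73, 7.44], [1, 1.18, 5.36, 0.3, -2.73, 1.73, 7.44], [1, 0, 0, 0, 0, 0, 0], [1, 0, 0, 0, 0, 0, 0]]

```text
clock: 8.07
tool_pos: [0.5532, 0.2172, 0.191]
orientation: [-89.8, 0.1, 96.0]
force: [-0.2, -1.2, -0.7]
opening: 0.0875
```

Run:
```python
from h import *
import pickle
pickle.dump(cam("wrist"),open("w3.pkl","wb"))
a=ctrl.snapshot("wrist");print(tool()[0],ctrl.get_obs()["orientation"],ctrl.get_obs()["joint_pos"].round(1))
cv2.imwrite("pics/w3.png",cv2.resize(a,(768,576),interpolation=cv2.INTER_CUBIC))
```

```text
[0.55325424 0.21651179 0.19146407] [-8.98732383e+01  6.94588416e-02  9.59005393e+01] [ 40.2  14.5 -12.6  -0.  -63.  -34.3]
```

View pics/w3.png

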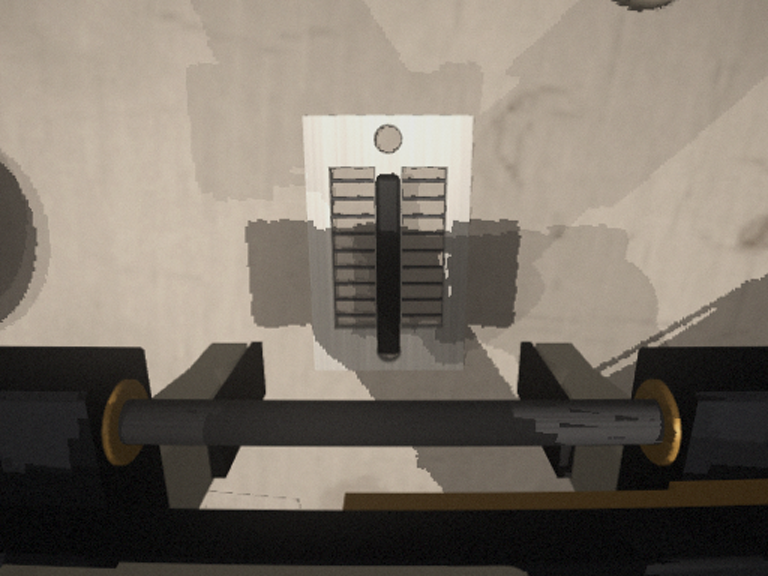

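The frame's corners are at (303,115), (474,115), (313,370) and (466,370), its hole at (388,139), and the bar centreline at x ≈ 388.

Run:
```python
from fit import *
import pickle
W=pickle.load(open("w3.pkl","rb"))
u=lambda a,b:(np.array([a,b])+.5)/1.5-.5
o=[(W,[.055,-.09,.008],u(303,115)),(W,[-.055,-.09,.008],u(474,115)),(W,[.055,.09,.008],u(313,370)),(W,[-.055,.09,.008],u(466,370)),(W,[0,-.075,.008],u(388,139)),(W,[0,.055,.06],u(388,353))]
v,r=fit(T_frame,o,[.554,.217,.1034]);y=np.degrees(v[2]);print(v,y);print(r.round(1).tolist())
Ft=R.from_euler('z',y,degrees=True)
plan(np.array([v[0],v[1],.031]),Ft*Q90)
```

```text
[0.55406608 0.21770128 0.10297645] 5.900115699894705
[[0.0, -0.1], [-0.3, -0.1], [1.1, -0.3], [-2.3, -0.3], [0.2, -0.2], [0.2, 1.7]]
total cm [  0.08   0.12 -16.05] deg [ 0.08 -0.12 -0.  ] rows>= 3 per row [ 0.03  0.04 -5.35] [ 0.03 -0.04 -0.  ]
```

Call:
step_arm:
  rows:
    - [[1, 0.08, 0.1, -4, 0, 0, 0], [1, 0, 0, -4, 0, 0, 0], [1, 0, 0, -4, 0, 0, 0], [1, 0, 0, -2.5, 0, 0, 0], [1, 0, 0, -1.5, 0, 0, 0], [0, 0, 0, 0, 0, 0, 0], [-1, 0, 0, 0, 0, 0, 0], [-1, 0, 0, 0, 0, 0, 0], [-1, 0, 0, 0, 0, 0, 0], [-1, 0, 0, 0, 0, 0, 0], [-1, 0, 0, 0, 0, 0, 0], [-1, 0, 0, 0, 0, 0, 0]]

```text
clock: 9.62
tool_pos: [0.5547, 0.218, 0.0323]
orientation: [-90.0, 0.0, 95.9]
force: [-1.1, -0.4, 0.2]
opening: 0.0232
```

Call:
step_arm:
  rows:
    - [[-1, 0, 0, 0, 0, 0, 0], [-1, 0, 0, 0, 0, 0, 0], [-1, 0, 0, 0, 0, 0, 0], [-1, 0, 0, 0, 0, 0, 0], [-1, 0, 0, 0, 0, 0, 0]]

```text
clock: 10.25
tool_pos: [0.5546, 0.218, 0.0323]
orientation: [-90.0, 0.0, 95.9]
force: [0.4, 0.3, -1.6]
opening: 0.0137
```

Run:
```python
from h import *
A,t=deckT(.5956,-.263,19.7)
plan(t+A.apply([0,-.0005,.132+.01]),A*Q90)
```

```text
total cm [ -2.57 -50.54  18.07] deg [  6.72 -29.36  13.46] rows>= 9 per row [-0.29 -5.62  2.01] [ 0.75 -3.26  1.5 ]
```

Call:
step_arm:
  rows:
    - [[-1, 0, 0, 1, 0, 0, 0], [-1, 0, 0, 3, 0, 0, 0], [-1, 0, 0, 4, 0, 0, 0], [-1, 0, 0, 4, 0, 0, 0], [-1, 0, 0, 4, 0, 0, 0], [-1, 0, 0, 2, 0, 0, 0], [-1, 0, 0, 0, 0, 0, 0]]

```text
clock: 11.12
tool_pos: [0.555, 0.2183, 0.2141]
orientation: [-90.1, -0.1, 95.9]
force: [-0.3, -0.1, -5.4]
opening: 0.0135
```

Call:
step_arm:
  rows:
    - [[-1, -0.11, -2.1, 0.1, 0.28, -1.22, 0.56], [-1, -0.22, -4.2, 0.1, 0.56, -2.45, 1.12], [-1, -0.22, -4.4, 0, 0.56, -2.45, 1.12], [-1, -0.22, -4.6, 0, 0.56, -2.45, 1.12], [-1, -0.22, -4.7, 0, 0.56, -2.45, 1.12], [-1, -0.22, -4.7, 0, 0.56, -2.45, 1.12], [-1, -0.22, -4.7, 0, 0.56, -2.45, 1.12], [-1, -0.22, -4.7, 0, 0.56, -2.45, 1.12], [-1, -0.22, -4.7, 0, 0.56, -2.45, 1.12], [-1, -0.22, -4.6, 0, 0.56, -2.45, 1.12], [-1, -0.22, -4.2, 0, 0.56, -2.45, 1.12], [-1, -0.22, -2.9, 0, 0.84, -3.65, 1.7]]

```text
clock: 12.62
tool_pos: [0.5281, -0.288, 0.2123]
orientation: [-120.0, -0.1, 109.7]
force: [0.1, 0.3, -5.2]
opening: 0.0141
```

Call:
step_arm:
  rows:
    - [[-1, 0, 0, 0, 0, 0, 0], [-1, 0, 0, 0, 0, 0, 0], [-1, 0, 0, 0, 0, 0, 0]]

```text
clock: 13.0
tool_pos: [0.5292, -0.2858, 0.2137]
orientation: [-119.9, -0.1, 109.8]
force: [-0.2, 0.2, -4.3]
opening: 0.0139
```

Run:
```python
from h import *
import pickle
A,t=deckT(.5956,-.263,19.7)
p,q=tool();print("tcp in deck",A.inv().apply(p-t)*1e3)
plan(t+A.apply([0,-.0005,.132]),A*Q90)
pickle.dump(cam("wrist"),open("w4.pkl","wb"))
a=ctrl.snapshot("wrist");b=ctrl.snapshot("side");c=ctrl.snapshot("scene")
im=np.hstack([cv2.resize(a,(512,384)),cv2.resize(b[110:210,220:295],(288,384),interpolation=cv2.INTER_CUBIC)])
cv2.imwrite("pics/w4.png",im);cv2.imwrite("pics/c4.png",c)
```

```text
tcp in deck [  1.08314738   0.96892012 142.26699621]
total cm [ 0.44  0.   -0.94] deg [-0.04 -0.07 -0.08] rows>= 1 per row [ 0.44  0.   -0.94] [-0.04 -0.07 -0.08]
```

View pics/w4.png

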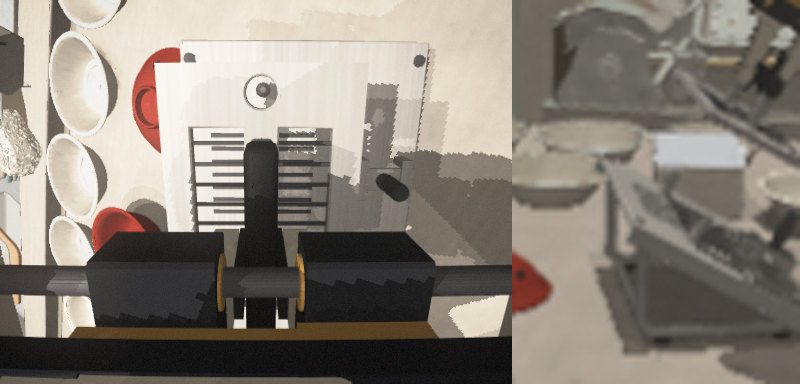

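The wrist view shows the right-hand hole at about (260,92), with the pin tip visible through it near (263,89), so they are nearly aligned. One enlarged crop will give exact positions.

Run:
```python
from h import *
import pickle
W=pickle.load(open("w4.pkl","rb"))
a=cv2.imread("pics/w4.png")[:,:512]
cr=cv2.resize(a[65:120,225:300],(750,550),interpolation=cv2.INTER_CUBIC)
A,t=deckT(.5956,-.263,19.7); p,q=tool(); F=q*Q90.inv()
fo=p-F.apply([0,0,.0323])-F.apply([0,.0003,0])
f=lambda P:(proj(W,fo+F.apply(P))[0]).round(1); d=lambda P:(proj(W,t+A.apply(P))[0]).round(1)
print("hole top",f([0,-.075,.008]),"bottom",f([0,-.075,0]),"pin tip",d([0,-.075,.03]),"foot",d([0,-.075,0]),"shoulder",d([0,-.075,.018]))
print("frame corners",f([.055,-.09,.008]),f([-.055,-.09,.008]),"deck corners",d([.07,-.115,0]),d([-.14,-.115,0]),"knob",d([-.105,0,.06]))
print("tip px/mm x,y",d([.01,-.075,.03])-d([0,-.075,.03]),d([0,-.065,.03])-d([0,-.075,.03]))
cv2.imwrite("pics/w4c.png",cr)
```

```text
hole top [258.4  91.3] bottom [258.4  91.3] pin tip [261.6  90.3] foot [261.4  90.2] shoulder [261.5  90.3]
frame corners [151.2  61.7] [365.5  61.5] deck corners [177.5  40.8] [428.2  42.3] knob [400.5 194.4]
tip px/mm x,y [-13.   0.] [-0.1 13.2]
```

View pics/w4c.png

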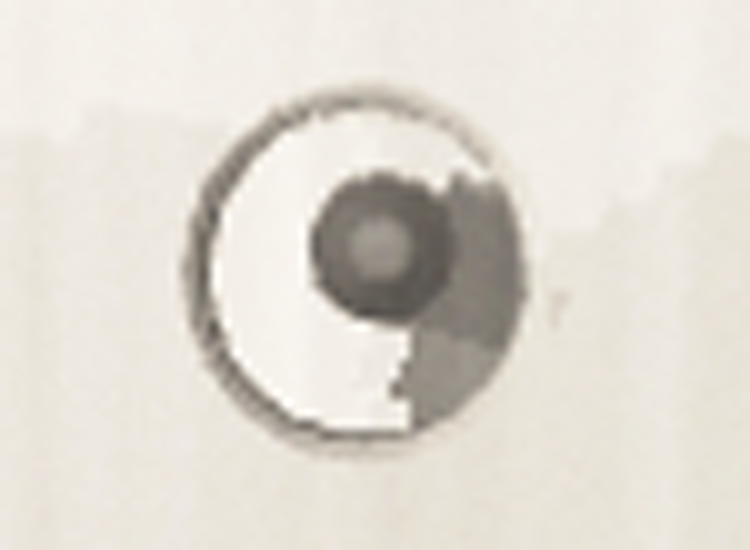

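Relative offsets are small: TCP needs about -0.8 mm in deck x and -1.7 mm in deck y. I'll correct this and come down to 10 mm over the pin tips.

Call:
step_arm:
  rows:
    - [[-1, -0.01, -0.18, -0.04, 0, 0, 0], [-1, 0.66, 0.24, -1.21, 0, 0, 0], [-1, 0.66, 0.24, -1.21, 0, 0, 0], [-1, 0.66, 0.24, -1.21, 0, 0, 0], [-1, 0.66, 0.24, -1.21, 0, 0, 0], [-1, 0.66, 0.24, -1.22, 0, 0, 0], [-1, 0, 0, 0, 0, 0, 0], [-1, 0, 0, 0, 0, 0, 0], [-1, 0, 0, 0, 0, 0, 0]]

```text
clock: 14.28
tool_pos: [0.5624, -0.2771, 0.1541]
orientation: [-120.1, 0.0, 109.7]
force: [0.4, -0.3, -5.4]
opening: 0.0138
```

Run:
```python
from h import *
A,t=deckT(.5956,-.263,19.7)
p,q=tool();print("tcp in deck",A.inv().apply(p-t)*1e3, ctrl.get_obs()["force"])
W=cam("wrist");a=ctrl.snapshot("wrist")
cv2.imwrite("pics/w5.png",np.hstack([a[0:250],]))
F=q*Q90.inv();fo=p-F.apply([.0,.0003,.0323])
f=lambda P:(proj(W,fo+F.apply(P))[0]).round(1); d=lambda P:(proj(W,t+A.apply(P))[0]).round(1)
print("hole",f([0,-.075,.008]),"tip",d([0,-.075,.03]))
cv2.imwrite("pics/w5.png",np.hstack([cv2.resize(a[65:120,225:300],(450,330),interpolation=cv2.INTER_CUBIC)]))
```

```text
tcp in deck [ 0.84884621 -2.08597406 73.48726949] [ 0.42642866 -0.28638897 -5.37350397]
hole [260.   91.9] tip [261.6  96.1]
```

View pics/w5.png

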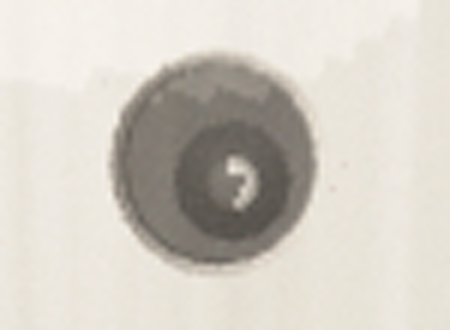

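Run:
```python
from h import *
A,t=deckT(.5956,-.263,19.7)
for i in range(5):
    W=cam("wrist");a=ctrl.snapshot("wrist");p,q=tool();print((A.inv().apply(p-t)*1e3).round(2),ctrl.get_obs()["orientation"].round(2))
    g=a[65:120,225:300].mean(2)
    # hole: dark region in bright frame
    m=(cv2.GaussianBlur(g,(3,3),0)<190).astype(np.uint8); n,l,s,c=cv2.connectedComponentsWithStats(m); j=1+s[1:,4].argmax()
    k=(g<95).astype(np.uint8);n2,l2,s2,c2=cv2.connectedComponentsWithStats(k);j2=1+s2[1:,4].argmax()
    print("hole",s[j],c[j].round(1)+[225,65],"pin",s2[j2],c2[j2].round(1)+[225,65])
F=q*Q90.inv();fo=p-F.apply([.0,.0003,.0323])
e=t+A.apply([0,-.075,.03]); 
for P in([0,0,0],[.001,0,0],[0,.001,0]): print(proj(W,e+A.apply(P))[0].round(2))
```

```text
[ 0.79 -2.02 73.47] [-1.2006e+02  4.0000e-02  1.0969e+02]
hole [ 18   9  35  36 977] [260.2  91.7] pin [ 29  26  19  14 133] [263.2  98.2]
[ 0.75 -2.02 73.42] [-1.2005e+02  3.0000e-02  1.0969e+02]
hole [ 18   9  35  36 977] [260.2  91.7] pin [ 29  25  19  15 129] [263.6  98.2]
[ 0.68 -1.94 73.34] [-1.2005e+02  3.0000e-02  1.0969e+02]
hole [ 18   9  35  36 979] [260.2  91.7] pin [ 29  23  19  17 134] [263.2  97.8]
[ 0.62 -1.91 73.25] [-1.2004e+02  2.0000e-02  1.0969e+02]
hole [ 18   9  35  36 978] [260.1  91.7] pin [ 29  25  19  15 125] [263.3  98. ]
[ 0.58 -1.86 73.16] [-1.2003e+02  1.0000e-02  1.0969e+02]
hole [ 18   9  35  36 978] [260.1  91.7] pin [ 29  23  19  17 134] [263.   97.9]
[261.14  95.67]
[259.42  95.67]
[261.14  97.45]
```

Call:
step_arm:
  rows:
    - [[-1, -0.1, 0.06, -0.04, 0, 0, 0], [-1, -0.11, 0.07, -0.05, 0, 0, 0], [-1, 0.12, 0.04, -0.22, 0, 0, 0], [-1, 0.24, 0.08, -0.43, 0, 0, 0], [-1, 0, 0, 0, 0, 0, 0], [-1, 0, 0, 0, 0, 0, 0], [-1, 0, 0, 0, 0, 0, 0], [-1, 0, 0, 0, 0, 0, 0]]

```text
clock: 15.58
tool_pos: [0.5638, -0.2744, 0.1461]
orientation: [-120.0, 0.0, 109.7]
force: [-0.4, 0.7, -5.5]
opening: 0.0137
```

Run:
```python
from h import *
A,t=deckT(.5956,-.263,19.7)
p,q=tool();print("tcp in deck",(A.inv().apply(p-t)*1e3).round(2), ctrl.get_obs()["force"].round(1),ctrl.get_obs()["orientation"].round(2))
plan(t+A.apply(A.inv().apply(p-t)),A*Q90)
a=ctrl.snapshot("wrist")
b=ctrl.snapshot("side")
cv2.imwrite("pics/w6.png",np.hstack([cv2.resize(a[65:120,225:300],(450,330),interpolation=cv2.INTER_CUBIC),cv2.resize(b[120:200,230:310],(330,330),interpolation=cv2.INTER_CUBIC)]))
```

```text
tcp in deck [-1.18  0.   65.46] [-0.4  0.7 -5.5] [-1.2003e+02  1.0000e-02  1.0970e+02]
total cm [0. 0. 0.] deg [-0.    0.03  0.  ] rows>= 1 per row [0. 0. 0.] [-0.    0.03  0.  ]
```

View pics/w6.png

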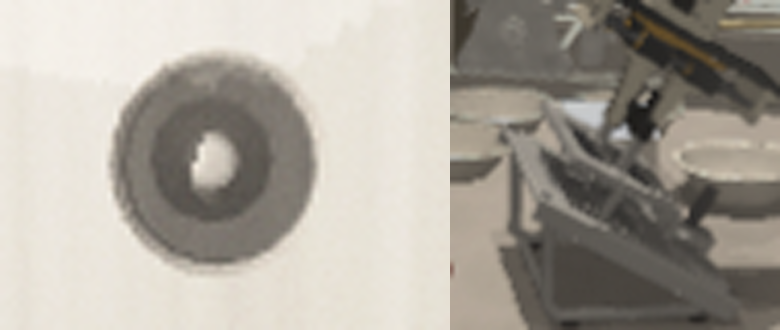

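The pin is now centred in the hole: pin (213,160), hole (214,161). Descending.

Call:
step_arm:
  rows:
    - [[-1, 0.19, 0.07, -0.35, 0, 0, 0], [-1, 0.19, 0.07, -0.35, 0, 0, 0], [-1, 0.19, 0.07, -0.35, 0, 0, 0], [-1, 0.19, 0.07, -0.35, 0, 0, 0], [-1, 0.19, 0.07, -0.35, 0, 0, 0], [-1, 0, 0, 0, 0, 0, 0]]

```text
clock: 16.42
tool_pos: [0.5732, -0.2706, 0.128]
orientation: [-120.0, -0.0, 109.7]
force: [0.3, -0.4, -4.5]
opening: 0.0138
```

Call:
step_arm:
  rows:
    - [[-1, 0.14, 0.05, -0.26, 0, 0, 0], [-1, 0.14, 0.05, -0.26, 0, 0, 0], [-1, 0.14, 0.05, -0.26, 0, 0, 0], [-1, 0.05, 0.02, -0.09, 0, 0, 0], [-1, 0, 0, 0, 0, 0, 0], [-1, 0, 0, 0, 0, 0, 0]]

```text
clock: 17.18
tool_pos: [0.578, -0.2692, 0.1198]
orientation: [-120.0, 0.0, 109.7]
force: [0.6, -0.8, -3.7]
opening: 0.0141
```

Run:
```python
from h import *
A,t=deckT(.5956,-.263,19.7)
p,q=tool();o=ctrl.get_obs();print("tcp in deck",(A.inv().apply(p-t)*1e3).round(2),"F deck",A.inv().apply(o["force"]).round(1),o["orientation"].round(2))
```

```text
tcp in deck [-1.22  0.14 35.15] F deck [-1.6 -0.9 -3.3] [-120.02    0.    109.7 ]
```

Call:
step_arm:
  rows:
    - [[-1, 0.07, 0.03, -0.13, 0, 0, 0], [-1, 0.05, 0.02, -0.09, 0, 0, 0], [-1, 0.05, 0.02, -0.09, 0, 0, 0], [-1, 0, 0, 0, 0, 0, 0], [-1, 0, 0, 0, 0, 0, 0]]

```text
clock: 17.8
tool_pos: [0.5792, -0.269, 0.1175]
orientation: [-120.0, 0.0, 109.7]
force: [-7.0, -1.3, 3.7]
opening: 0.0136
```

Run:
```python
from h import *
A,t=deckT(.5956,-.263,19.7)
p,q=tool();o=ctrl.get_obs();print("tcp in deck",(A.inv().apply(p-t)*1e3).round(2),"F deck",A.inv().apply(o["force"]).round(1),o["orientation"].round(2))
```

```text
tcp in deck [-1.34 -0.09 32.54] F deck [-4.2  1.2  6.7] [-1.2002e+02  4.0000e-02  1.0971e+02]
```

Contact came at the seated height (32.5 mm against 32.3 expected). Releasing.

Call:
step_arm:
  rows:
    - [[-0.2, 0, 0, 0, 0, 0, 0], [-0.2, 0, 0, 0, 0, 0, 0], [-0.2, 0, 0, 0, 0, 0, 0], [-0.2, 0, 0, 0, 0, 0, 0], [-0.2, -0.24, -0.08, 0.43, 0, 0, 0], [-0.2, -0.47, -0.17, 0.87, 0, 0, 0], [-0.2, -0.9, -0.34, 1.73, 0, 0, 0], [-0.2, -0.9, -0.34, 1.73, 0, 0, 0], [-0.2, -0.9, -0.34, 1.73, 0, 0, 0], [-0.2, -0.9, -0.34, 1.73, 0, 0, 0], [-0.2, 0, 0, 0, 0, 0, 0]]

```text
clock: 19.18
tool_pos: [0.5366, -0.2854, 0.2014]
orientation: [-120.1, 0.2, 109.7]
force: [-1.2, 0.5, 0.5]
opening: 0.035
```

Run:
```python
from h import *
A,t=deckT(.5956,-.263,19.7)
p,q=tool();o=ctrl.get_obs();print("tcp in deck",(A.inv().apply(p-t)*1e3).round(2),"F deck",A.inv().apply(o["force"]).round(1),o["orientation"].round(2),o["opening"])
W=cam("wrist");a=ctrl.snapshot("wrist");b=ctrl.snapshot("side")
d=lambda P:(proj(W,t+A.apply(P))[0]).round(1)
print("pred hung: hole",d([0,-.075,.008]),"corners",d([.055,-.09,.008]),d([-.055,-.09,.008]),"deckcorners",d([.07,-.115,0]),d([-.14,-.115,0]))
S=cam("side");print("side handle ends",proj(S,t+A.apply([[0,.055,.06],[0,-.055,.06]])).round(1),"corner",proj(S,t+A.apply([[.055,.09,.008],[-.055,.09,.008]])).round(1))
cv2.imwrite("pics/w7.png",np.hstack([a[:384],cv2.resize(b[120:200,230:290],(288,384),interpolation=cv2.INTER_CUBIC)]))
# orig coordinates for side crop: x=230+(px-512)/4.8, y=120+py/4.8
```

```text
tcp in deck [  1.06  -1.21 128.04] F deck [-0.6  0.8  0.9] [-120.15    0.15  109.66] 0.034982770111945394
pred hung: hole [262.1  93.7] corners [192.5  74.2] [331.8  74.4] deckcorners [174.2  42.1] [436.8  43.6]
side handle ends [[274.  156.7]
 [267.9 148.3]] corner [[255.3 165.1]
 [281.2 178.9]]
```

View pics/w7.png

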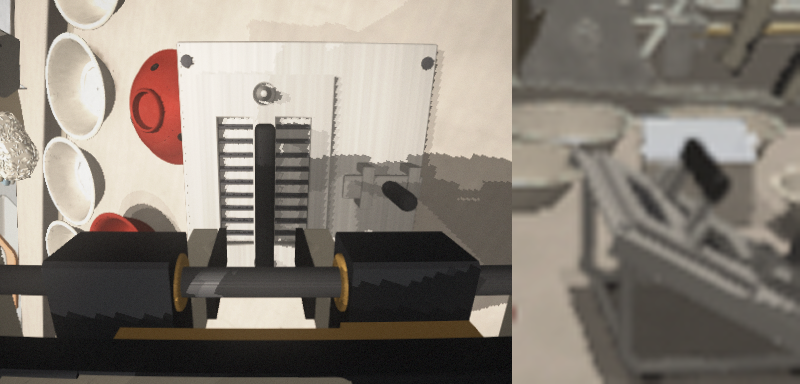

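The frame is hung: the pin shows through the hole at (263,92), the frame corners match the prediction to about 2 mm, and the tongue tip (343,187) is clear of the edge. Next, the knob.

Run:
```python
from h import *
A,t=deckT(.5956,-.263,19.7)
plan(t+A.apply([-.1055,-.0005,.128]),A*Q90)
plan(t+A.apply([-.1055,-.0005,.028]),A*Q90)
```

```text
total cm [-8.69 -3.13 -5.1 ] deg [-0.01  0.04  0.02] rows>= 2 per row [-4.34 -1.56 -2.55] [-0.01  0.02  0.01]
total cm [ -3.98  -1.44 -13.76] deg [-0.01  0.04  0.02] rows>= 3 per row [-1.33 -0.48 -4.59] [-0.    0.01  0.01]
```

Call:
step_arm:
  rows:
    - [[0, -2.17, -0.78, -1.28, 0, 0, 0], [0, -2.17, -0.78, -1.28, 0, 0, 0], [0, -2.17, -0.78, -1.28, 0, 0, 0], [0, -2.18, -0.79, -1.27, 0, 0, 0], [0, 1.18, 0.42, -2.16, 0, 0, 0], [0, 1.18, 0.42, -2.16, 0, 0, 0], [0, 1.18, 0.42, -2.16, 0, 0, 0], [0, 1.17, 0.42, -2.16, 0, 0, 0], [0, 0, 0, 0, 0, 0, 0], [0, 0, 0, 0, 0, 0, 0]]

```text
clock: 20.52
tool_pos: [0.4966, -0.2991, 0.0613]
orientation: [-120.0, -0.0, 109.7]
force: [0.4, 0.8, 0.7]
opening: 0.0437
```

Run:
```python
from h import *
A,t=deckT(.5956,-.263,19.7)
p,q=tool();o=ctrl.get_obs();print("tcp in deck",(A.inv().apply(p-t)*1e3).round(2),"F deck",A.inv().apply(o["force"]).round(1),o["orientation"].round(2),o["opening"])
```

```text
tcp in deck [-105.58   -0.58   27.83] F deck [0.9 0.6 0.3] [-1.1998e+02 -3.0000e-02  1.0972e+02] 0.043746798930506016
```

Grip, then push up the slope.

Call:
step_arm:
  rows:
    - [[-1, 0, 0, 0, 0, 0, 0], [-1, 0, 0, 0, 0, 0, 0], [-1, 0, 0, 0, 0, 0, 0], [-1, 0, 0, 0, 0, 0, 0], [-1, 0, 0, 0, 0, 0, 0], [-1, 0, 0, 0, 0, 0, 0], [-1, 0, 0, 0, 0, 0, 0]]

```text
clock: 21.4
tool_pos: [0.4968, -0.2992, 0.0616]
orientation: [-120.0, 0.0, 109.7]
force: [-3.1, 0.1, 5.6]
opening: 0.0131
```

Run:
```python
from h import *
A,t=deckT(.5956,-.263,19.7)
p,q=tool();o=ctrl.get_obs();print("tcp in deck",(A.inv().apply(p-t)*1e3).round(2),"F deck",A.inv().apply(o["force"]).round(1),o["orientation"].round(2),o["opening"])
```

```text
tcp in deck [-105.34   -0.76   28.04] F deck [0.3 1.2 6.2] [-1.2002e+02  2.0000e-02  1.0971e+02] 0.013078983163627718
```

Call:
step_arm:
  rows:
    - [[-1, 0.3, 0.11, 0.18, 0, 0, 0], [-1, 0.3, 0.11, 0.18, 0, 0, 0], [-1, 0.3, 0.11, 0.18, 0, 0, 0], [-1, 0.3, 0.11, 0.18, 0, 0, 0], [-1, 0.3, 0.11, 0.18, 0, 0, 0], [-1, 0.3, 0.11, 0.18, 0, 0, 0], [-1, 0.3, 0.11, 0.18, 0, 0, 0], [-1, 0.3, 0.1, 0.18, 0, 0, 0], [-1, 0, 0, 0, 0, 0, 0], [-1, 0, 0, 0, 0, 0, 0]]

```text
clock: 22.65
tool_pos: [0.5205, -0.2908, 0.0761]
orientation: [-120.0, 0.0, 109.7]
force: [-4.7, -0.5, 7.4]
opening: 0.013
```

Run:
```python
from h import *
A,t=deckT(.5956,-.263,19.7)
p,q=tool();o=ctrl.get_obs();print("tcp in deck",(A.inv().apply(p-t)*1e3).round(2),"F deck",A.inv().apply(o["force"]).round(1),o["orientation"].round(2),o["opening"])
```

```text
tcp in deck [-76.24  -0.85  28.  ] F deck [-0.3  1.1  8.8] [-1.2001e+02  4.0000e-02  1.0971e+02] 0.012993483032727378
```

Call:
step_arm:
  rows:
    - [[-1, 0.12, 0.04, 0.08, 0, 0, 0], [-1, 0.12, 0.04, 0.08, 0, 0, 0], [-1, 0, 0, 0, 0, 0, 0], [-1, 0, 0, 0, 0, 0, 0]]

```text
clock: 23.15
tool_pos: [0.5213, -0.2905, 0.0766]
orientation: [-119.9, -0.0, 109.7]
force: [-9.8, -5.5, 4.0]
opening: 0.0134
```

Run:
```python
from h import *
A,t=deckT(.5956,-.263,19.7)
p,q=tool();o=ctrl.get_obs();print("tcp in deck",(A.inv().apply(p-t)*1e3).round(2),"F deck",A.inv().apply(o["force"]).round(1),o["orientation"].round(2),o["opening"])
```

```text
tcp in deck [-75.32  -0.8   28.03] F deck [-7.6 -1.9  9. ] [-119.86   -0.    109.69] 0.01336289677489605
```

The bolt reached its stop after 30.0 mm of travel. Releasing and backing off.

Call:
step_arm:
  rows:
    - [[-0.2, 0, 0, 0, 0, 0, 0], [-0.2, 0, 0, 0, 0, 0, 0], [-0.2, 0, 0, 0, 0, 0, 0], [-0.2, 0, 0, 0, 0, 0, 0], [-0.2, -0.47, -0.17, 0.87, 0, 0, 0], [-0.2, -0.94, -0.34, 1.73, 0, 0, 0], [-0.2, -0.94, -0.34, 1.73, 0, 0, 0], [-0.2, -0.94, -0.34, 1.73, 0, 0, 0], [-0.2, -0.94, -0.34, 1.73, 0, 0, 0], [-0.2, -0.94, -0.34, 1.73, 0, 0, 0], [-0.2, -0.94, -0.34, 1.73, 0, 0, 0], [-0.2, 0, 0, 0, 0, 0, 0]]

```text
clock: 24.65
tool_pos: [0.462, -0.3125, 0.192]
orientation: [-120.1, 0.1, 109.7]
force: [0.8, 0.6, -1.3]
opening: 0.0351
```

Run:
```python
from h import *
A,t=deckT(.5956,-.263,19.7)
W=cam("wrist");a=ctrl.snapshot("wrist");p,q=tool();o=ctrl.get_obs();b=ctrl.snapshot("scene")
print("tcp in deck",(A.inv().apply(p-t)*1e3).round(2),o["force"].round(1))
d=lambda P:(proj(W,t+A.apply(P))[0]).round(1)
print("knob home",d([-.075,0,.06]),"hole",d([0,-.075,.008]),"corners",d([.055,-.09,.008]),d([-.055,-.09,.008]),"tongue",d([-.037,0,.0175]))
cv2.imwrite("pics/w8.png",np.hstack([a,cv2.resize(b[130:226,262:334],(288,384),interpolation=cv2.INTER_CUBIC)]))
```

```text
tcp in deck [-72.8   -1.06 158.48] [0.1 0.4 0.7]
knob home [263.7 191.4] hole [179.7  94.1] corners [117.2  77.1] [241.   76.3] tongue [222.3 178.1]
```

View pics/w8.png

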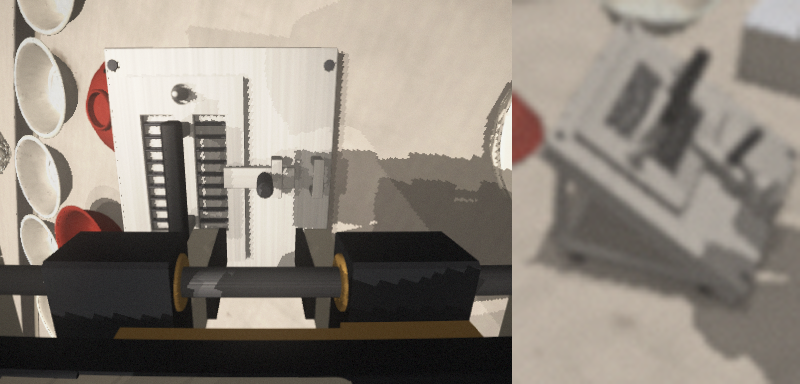

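The tongue tip is at (223,178) against (222,178) predicted for home, and the knob at (264,188) against (264,191). The tongue lies over the frame's edge (about x = 244), both pictures show the frame flat, and the gripper is clear. Handing in.

```bash
python3 -c "
from plant import ctrl
print(ctrl.close_job())"
```

```text
the job is handed in; nothing more can be done
None
```

The stand is ready, and I handed the job in at about 25 s of the 64 s allowed. I drew the bolt back to its stop, hung the frame on both pins and released it. Then I pushed the bolt home to its other stop (30.0 mm of travel), let go and backed off about 130 mm.

**Last checks:**
- **Bolt:** in the final wrist picture the tongue tip was within 1 px and the knob within about 3 px of where they should be when home. The tongue lies over the frame's edge.
- **Frame:** it met the deck within about 0.3 mm of the expected height. It looks flat in the side and scene views, and the visible right pin comes through its hole.
- **Arm:** the gripper is clear and the force reading is near zero.
- **Timer and bowl:** I never went near either of them.

**Not fully confirmed:**
- The left pin was hidden behind the gripper, so I never saw it in its hole. I infer that it is seated from the frame's height, flatness and alignment.
- The frame's edges appeared about 2 mm, perhaps up to 3 mm, down the slope from nominal. That fits the allowed 2.5 mm sag and is inside the 6 mm limit.
- The deck and frame measured about 1–2% off their expected widths in the wrist pictures, which I put down to camera calibration.

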